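# Let the dowel out of the feeder with the two-button release

## Task

On the grey console, press the two green buttons all the way down together, one fingertip on each, and keep both down until the feeder's orange gate has opened and the wooden dowel has rolled down and lies in the catch tray; then let both buttons come up again. Do not press the red stop button, do not touch the dowel, the feeder or its gate, and leave everything else where it stands.

Things in the scene. Friction and masses are not known exactly. Their poses are not given: they have to be found in the camera images.
- console: grey button console fixed to the table, 130 (x) x 160 (y) x 40 mm tall; origin at the centre of its underside, z up. On its top: two green buttons side by side along its y axis, and one small red stop button behind them (at +40 mm x, +45 mm y of the console)
- green_left_top (a point): centre of the top face of the green button at the console's +y side (console frame x -20, y +32 mm; 63 mm above the table when up). Green cap 28 mm across, standing 11 mm out of an aluminium collar 44 mm across; it moves straight down with the cap. The two green buttons stand 64 mm apart, centre to centre
- green_right_top (a point): the same for the green button at the console's -y side (console frame x -20, y -32 mm)
- green_left (a joint): travel of that green button in m: 0 is up, 0.007 fully down; sprung, 5 to 8 N to hold it fully down, returns by itself
- green_right (a joint): the same for the other green button
- stop (a joint): travel of the red stop button in m (cap 20 mm across, top 61 mm above the table): 0 is up, 0.005 fully down; not to be pressed
- feeder: gravity feeder fixed to the table, 262 (x) x 138 (y) x 76 mm tall: a plywood ramp between aluminium side plates, falling 10 degrees towards its +x end, where a rubber-floored catch tray lies; origin at the centre of its underside, z up
- gate (a joint): orange gate across the ramp, in m: 0 is up (closed, standing 25 mm above the ramp, blocks the dowel), 0.028 is sunk into the ramp (open). It sinks slowly, taking 1 to 3 s, only while both green buttons are held fully down (the last 1 mm of travel matters); with only one down, or after release, it rises again by itself. It is not to be pushed by hand
- tray (a point): centre of the catch tray's floor, 8 mm above the table, at the +x end of the feeder. The tray is 60 mm long (x), 100 mm wide (y), its end wall 36 mm tall
- dowel_center (a point): centre of the loose dark wooden dowel, 28 mm in diameter and 90 mm long, lying across the ramp on the uphill (-x) side of the gate. Once the gate is open it rolls down by itself in about a second and comes to rest in the tray, its centre then about 22 mm above the table and within 20 mm of the tray's centre along the feeder
- pole_ring: black steel curtain-pole ring lying flat, 52 mm outside, 10 mm thick; origin at centre of its underside. A bystander: leave alone
- finial: dark turned wooden finial standing upright, 44 mm across, 60 mm tall; origin at centre of its underside. A bystander: leave alone
- mug: white mug, 80 mm across, 90 mm tall, with a handle; origin at centre of its underside. A bystander: leave alone
- screwdriver_green: screwdriver with green handle lying flat, 190 mm long; origin at its underside. A bystander: leave alone
- screwdriver_red: screwdriver with red handle lying flat, 160 mm long; origin at its underside. A bystander: leave alone
- tape: yellow and black tape measure, 65 x 34 x 62 mm tall; origin at centre of its underside. A bystander: leave alone
- hook_jar: clear jar with black lid, 64 mm across, 85 mm tall; origin at centre of its underside. A bystander: leave alone
There are look-alikes about, which are no part of the job. What is shaped like the part that bears dowel_center but purple or turquoise is not meant.

How it is judged:
By the outcome, as a careful person would: the job done as asked, in the order asked, and still so for the second after the job is handed in, with the robot touching nothing.
It also fails if it takes over 35 s, if anything falls off the work surface, if the arm or the gripper's body presses on something with over 40 N, if the wrist force passes 120 N, or if a joint passes its speed limit or range.

## Robot

A 6-joint arm with a two-finger parallel gripper is mounted at the origin on the work surface. World frame = base frame: x ahead of the robot, y to its left, z up, the work surface at z = 0. Lengths are in m, angles in rad, forces in N, time in s.
With the tool pointing down it reaches from about 0.425 to 0.95 m from the base axis. Payload 3.5 kg.
Tool frame: the origin (TCP) lies midway between the tips of the shut fingers; the grasp point (between the pads) lies 19 mm behind it; x points along the fingers, y is the direction in which the jaws open and shut, and the axes are right-handed (so a half turn about x gives the same grasp; the last joint's range is limited). The gripper opens to 85 mm and grips with 20 to 120 N. Pads are 22 mm wide; open, the fingers measure 114 mm over their backs; the gripper's body (76 mm by 85 mm) begins 54 mm behind the grasp point. The pads swing forward as they close: fully open they stand 13 mm farther back than shut.
Start: joints at [-0.15, 0.286, 1.577, -0, 1.279, -0.15], TCP at [0.675, 0, 0.231] pointing down, gripper open.
Joint ranges: [-2.77, 2.77], [-0.9, 2.22], [0.21, 2.48], [-1.53, 4.67], [0.24, 2.81], [-2.84, 2.84]. Speed limits (rad/s): [2.79, 2.79, 3.14, 3.14, 3.14, 3.14].

## Interface

Orientations are given as a unit quaternion [x, y, z, w].
In Python, from plant import ctrl, vision gives the robot as it stands. The module is installed in compiled form; this text tells all that it offers.
- The arm moves only by the tool play_rows, never from a script. Its arguments are lists of equal length, an entry for each row: "claw": the closure in counts, from 0 (fully open) to 255 (shut); "travel": the shift along the tool's x, y, z in m, a list of three; "dr": the turn, a rotation vector about the tool's x, y, z in rad, a list of three. In form: {"claw": [claw, ...], "travel": [[tx, ty, tz], ...], "dr": [[wx, wy, wz], ...]}. A call has 1 to 20 rows; each row is the pose to reach, as a shift and turn from the pose measured when the call began, along the tool's axes at that moment; what a row does not reach only later rows make up. A row lasts 1/10 s, in which the tool goes at most 50 mm and 8.59 degrees, less where a joint would pass 70% of its speed; a pose out of reach is approached as far as the arm can. A call with a gripper value outside its range is refused whole. The fingers move at their own pace and stop on an object; "force" is the grip in N (left out, the last holds). Time passes only in rows, so rows that repeat a pose let the fingers close. It gives the time, the measured TCP pose, the force and the opening at its end, in the units of the state.
- ctrl.get_state(): the state, without advancing time (a new reading comes with each control period).
- vision.read_camera(name): name is "scene" or "side" or "wrist"; returns a dict with "img" (400x640x3 uint8, red, green, blue), "range_z" (400x640 float32, m along the optical axis (not along the pixel's ray), 0 where there is no reading), "K" (3x3 intrinsics, pixels), "world_to_cam" (4x4, takes a point from world to camera coordinates). Camera axes: x right, y up, looking along -z (the intrinsics and any distortion apply to the point x, -y, -z); pixel columns grow to the right and rows downward; lengths in m; the calibration is good to about 2 mm. A picture is of the moment at which its call begins.
- ctrl.sign_off(): hands the job in, once; it reports no verdict.
The state is a dict: "time": time; "qpos": joint angles; "dq": joint speeds; "joint_efforts": joint torques, N m; "eef_pos": TCP position; "tcp_rot": TCP orientation; "contact_force": force on the tool from outside, world axes, zero at the start; "wrist_torque": the same for the moment, N m; "opening": opening from 0.0 (shut) to 1.0 (fully open).
Only numpy, scipy, OpenCV 4.12 (cv2) and the standard library are available. Lean on these libraries where they do the work, as an engineer would, in place of code of your own. Each camera call takes 0.05 s, during which the arm holds its last target.

## Working session

There is one attempt and no reset: what is moved stays moved. The work goes in short steps, Python scripts to look and compute and a tool call to move; the robot and the scene stay as the last step left them, time stands still between calls to the robot, and variables do not carry over. Pictures are saved under pics/ and viewed, and the job is handed in when it is done.

Besides the shell and the picture viewer there is one more tool, called after ">>>" in YAML: its name, and indented under it one key for each argument. play_rows: Moves the arm, as the interface text tells. Its arguments: {"type":"object","properties":{"claw":{"type":"array","items":{"type":"number"}},"travel":{"type":"array","items":{"type":"array","items":{"type":"number"}}},"dr":{"type":"array","items":{"type":"array","items":{"type":"number"}}},"force":{"type":"number"}},"required":["claw","travel","dr"]}

```bash
mkdir -p pics; python3 - <<'E'
from plant import ctrl, vision
import cv2, numpy as np, pickle
s=ctrl.get_state(); print({k:np.round(v,3) for k,v in s.items()})
d={}
for n in ["scene","side","wrist"]:
    c=vision.read_camera(n); d[n]=c
    cv2.imwrite(f"pics/{n}0.png",c["img"][:,:,::-1])
    print(n,c["K"].round(1).tolist(),np.linalg.inv(c["world_to_cam"])[:3,3].round(3), [k for k in c])
pickle.dump(d,open("d0.pkl","wb"))
E
```

```text
{'time': np.float64(0.0), 'qpos': array([-0.15 ,  0.287,  1.578,  0.   ,  1.279, -0.15 ]), 'dq': array([ 0.001, -0.001, -0.002,  0.   ,  0.   ,  0.001]), 'joint_efforts': array([-0.0000e+00, -4.0598e+01, -2.9263e+01, -0.0000e+00,  6.0000e-03,
        0.0000e+00]), 'eef_pos': array([0.674, 0.   , 0.23 ]), 'tcp_rot': array([ 0.5  ,  0.501, -0.5  ,  0.499]), 'contact_force': array([ 0.178, -0.215,  1.334]), 'wrist_torque': array([0.004, 0.046, 0.029]), 'opening': np.float64(1.002)}
scene [[471.6, 0.0, 325.0], [0.0, 471.6, 197.9], [0.0, 0.0, 1.0]] [1.027 0.699 0.929] ['img', 'range_z', 'K', 'world_to_cam']
side [[511.3, 0.0, 324.2], [0.0, 511.3, 197.3], [0.0, 0.0, 1.0]] [0.156 0.822 1.136] ['img', 'range_z', 'K', 'world_to_cam']
wrist [[291.5, 0.0, 317.5], [0.0, 291.5, 201.0], [0.0, 0.0, 1.0]] [0.674 0.069 0.373] ['img', 'range_z', 'K', 'world_to_cam']
```

View pics/scene0.png

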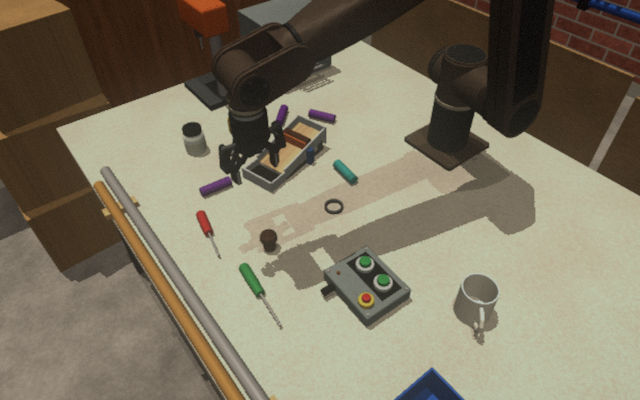

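View pics/side0.png

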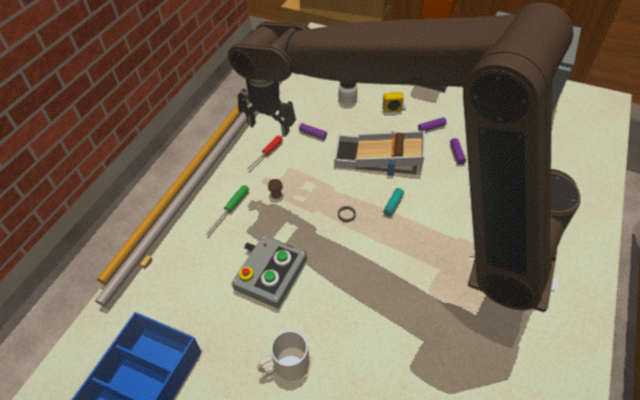

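View pics/wrist0.png

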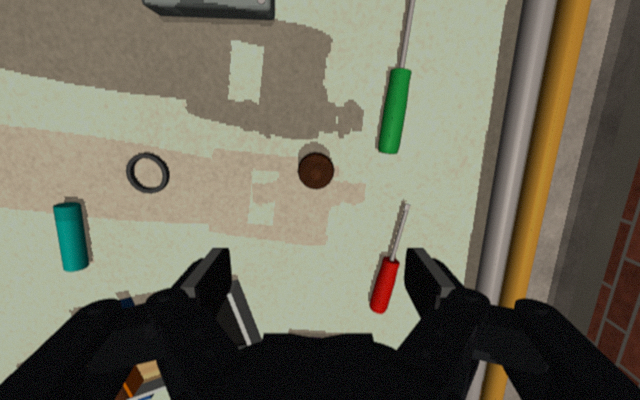

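Scene picture: the console is at about (367,285), with green buttons at (365,263) and (383,282), and red stop at (367,299). The feeder is at (287,152). The purple and turquoise cylinders are look-alikes. Next I measure the buttons.

```bash
cat > h.py <<'E'
import cv2, numpy as np
def pts(c,mask):
    v,u=np.nonzero(mask&(c["range_z"]>0)); z=c["range_z"][v,u]; K=c["K"]
    P=np.stack([(u-K[0,2])/K[0,0]*z,-(v-K[1,2])/K[1,1]*z,-z,np.ones_like(z)])
    return (np.linalg.inv(c["world_to_cam"])@P)[:3].T
def ray(c,uv,zw):
    K=c["K"];T=np.linalg.inv(c["world_to_cam"])
    d=T[:3,:3]@np.array([(uv[0]-K[0,2])/K[0,0],-(uv[1]-K[1,2])/K[1,1],-1]);o=T[:3,3]
    return o+d*(zw-o[2])/d[2]
def blobs(c,lo,hi,amin=30):
    h=cv2.cvtColor(c["img"],cv2.COLOR_RGB2HSV); m=cv2.inRange(h,lo,hi)
    n,l,s,ce=cv2.connectedComponentsWithStats(m)
    return [(l==i,s[i],ce[i]) for i in range(1,n) if s[i][4]>=amin]
E
python3 - <<'E'
import pickle,numpy as np
from h import *
d=pickle.load(open("d0.pkl","rb"))
for n in ["scene","side"]:
    c=d[n]
    for nm,lo,hi in [("green",(50,120,40),(75,255,255)),("red",(0,180,120),(6,255,255))]:
        for m,s,ce in blobs(c,lo,hi,20):
            p=pts(c,m); top=p[p[:,2]>np.percentile(p[:,2],97)-0.004]
            print(n,nm,ce.round(1),s[4],p.mean(0).round(4),"top",top.mean(0).round(4),"ray63",ray(c,ce,.060).round(4))
    m=c["img"].astype(int); 
    cv2.imwrite(f"pics/{n}_c.png",cv2.resize(c["img"][230:340,310:430] if n=="scene" else c["img"][220:320,220:320],None,fx=5,fy=5,interpolation=2)[:,:,::-1])
E
```

```text
scene green [364.7 260.3] 62 [0.5446 0.2273 0.0639] top [0.5446 0.2277 0.0646] ray63 [0.5425 0.2253 0.06  ]
scene green [383.  278.8] 73 [0.5469 0.291  0.0638] top [0.5472 0.2907 0.0643] ray63 [0.5448 0.2892 0.06  ]
scene red [366.1 296.5] 25 [0.6064 0.3018 0.0625] top [0.6064 0.3023 0.0628] ray63 [0.6052 0.3007 0.06  ]
side green [236.6 197.4] 181 [0.7586 0.0808 0.0235] top [0.7602 0.0794 0.0264] ray63 [0.7389 0.1053 0.06  ]
side green [281.7 255.2] 66 [0.5412 0.228  0.063 ] top [0.5418 0.2279 0.0639] ray63 [0.5423 0.2264 0.06  ]
side green [269.1 275.5] 72 [0.544  0.292  0.0626] top [0.544  0.2921 0.0637] ray63 [0.5449 0.2907 0.06  ]
side red [272.4 144.1] 111 [ 0.7612 -0.1485  0.0233] top [ 0.7637 -0.1479  0.0267] ray63 [ 0.7413 -0.1164  0.06  ]
side red [245.3 271.3] 29 [0.6036 0.3029 0.061 ] top [0.6043 0.3031 0.0618] ray63 [0.604  0.3024 0.06  ]
```

View pics/scene_c.png

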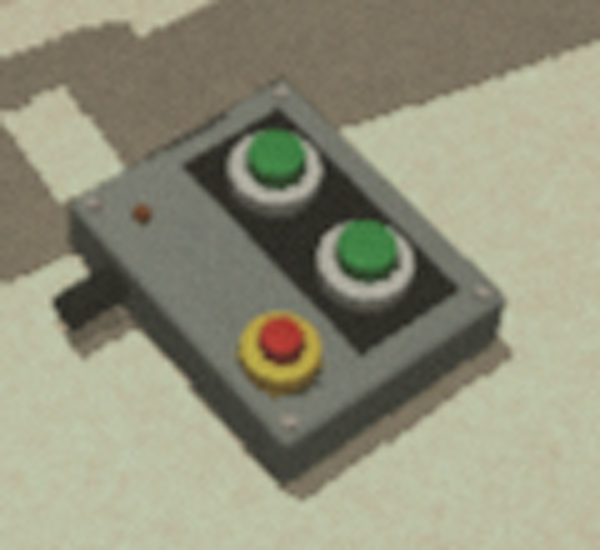

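Two cameras agree: button centres are about (0.543,0.228) and (0.545,0.291), with a console yaw of about -0.04. I'll move above the midpoint with the jaws along the button pair and set the finger spacing.

>>> play_rows:
  claw: [108,108,108,108,108,108,108,108,108,108,108,108,108,108,108,108]
  travel:
    - [0,-0.01,-0.02]
    - [0,-0.02,-0.05]
    - [0,-0.04,-0.08]
    - [0,-0.05,-0.1]
    - [0,-0.06,-0.12]
    - [0,-0.08,-0.15]
    - [0,-0.09,-0.18]
    - [0.01,-0.1,-0.2]
    - [0.02,-0.12,-0.23]
    - [0.04,-0.13,-0.25]
    - [0.06,-0.13,-0.259]
    - [0.08,-0.13,-0.259]
    - [0.09,-0.13,-0.259]
    - [0.09,-0.13,-0.259]
    - [0.09,-0.13,-0.259]
    - [0.09,-0.13,-0.259]
  dr:
    - [-0.13,0,0]
    - [-0.26,0,0]
    - [-0.39,0,0]
    - [-0.52,0,0]
    - [-0.65,0,0]
    - [-0.78,0,0]
    - [-0.91,0,0]
    - [-1.04,0,0]
    - [-1.17,0,0]
    - [-1.3,0,0]
    - [-1.42,0,0]
    - [-1.53,0,0]
    - [-1.53,0,0]
    - [-1.53,0,0]
    - [-1.53,0,0]
    - [-1.53,0,0]

```text
time: 1.75
eef_pos: [0.5453, 0.2591, 0.142]
tcp_rot: [0.015, 0.707, -0.015, 0.707]
contact_force: [0.2, 0.4, 0.2]
opening: 0.579
```

```bash
python3 - <<'E'
from plant import ctrl, vision
import cv2, numpy as np, pickle
from h import *
from scipy.spatial.transform import Rotation as R
s=ctrl.get_state(); print({k:np.round(v,4) for k,v in s.items() if k!="joint_efforts"}); print(R.from_quat(s["tcp_rot"]).as_matrix().round(3))
d={}
for n in ["scene","side","wrist"]:
    c=vision.read_camera(n); d[n]=c
    cv2.imwrite(f"pics/{n}1.png",c["img"][:,:,::-1])
    for m,st,ce in blobs(c,(50,120,40),(75,255,255),20):
        p=pts(c,m); print(n,ce.round(1),st[4],p.mean(0).round(4),ray(c,ce,.062).round(4))
pickle.dump(d,open("d1.pkl","wb"))
E
```

```text
{'time': np.float64(1.75), 'qpos': array([ 2.7530e-01,  2.1860e-01,  1.8298e+00,  9.0000e-04,  1.0925e+00,
       -1.2536e+00]), 'dq': array([-0.0007, -0.0036,  0.0007, -0.0006,  0.0025, -0.0042]), 'eef_pos': array([0.5453, 0.2591, 0.142 ]), 'tcp_rot': array([ 0.0153,  0.7068, -0.0146,  0.7071]), 'contact_force': array([0.2081, 0.3682, 0.2242]), 'wrist_torque': array([ 0.0017, -0.0415, -0.0196]), 'opening': np.float64(0.5793)}
[[ 0.     0.042  0.999]
 [ 0.001  0.999 -0.042]
 [-1.     0.001  0.   ]]
scene [364.8 259.8] 35 [0.5438 0.2268 0.0646] [0.5423 0.2254 0.062 ]
side [231.4 203.6] 84 [0.7592 0.1087 0.0271] [0.7402 0.1311 0.062 ]
side [281.6 255. ] 61 [0.5416 0.2278 0.0633] [0.5421 0.2271 0.062 ]
side [269.2 276. ] 45 [0.5431 0.2933 0.063 ] [0.5434 0.2928 0.062 ]
wrist [354.1 205.2] 858 [0.5433 0.2881 0.0634] [0.5437 0.2883 0.062 ]
wrist [275.3 205.8] 859 [0.5411 0.2256 0.0635] [0.5415 0.2253 0.062 ]
wrist [181.6 381.5] 644 [0.744  0.1035 0.0341] [0.7145 0.1205 0.062 ]
```

View pics/wrist1.png

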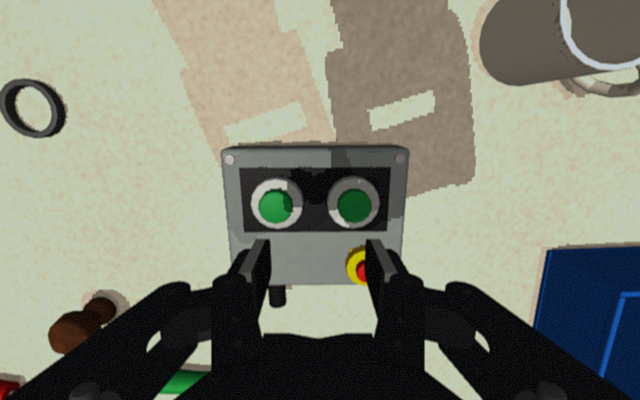

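View pics/scene1.png

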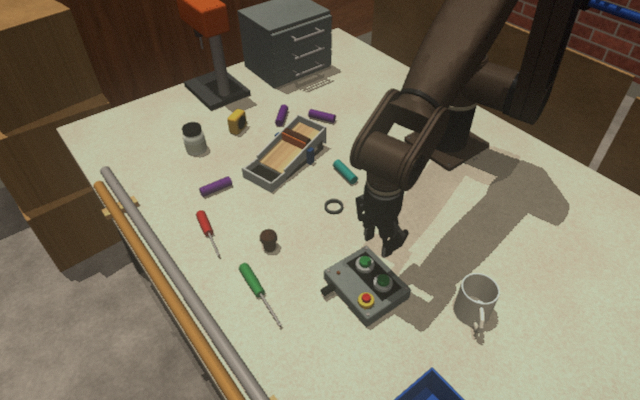

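View pics/side1.png

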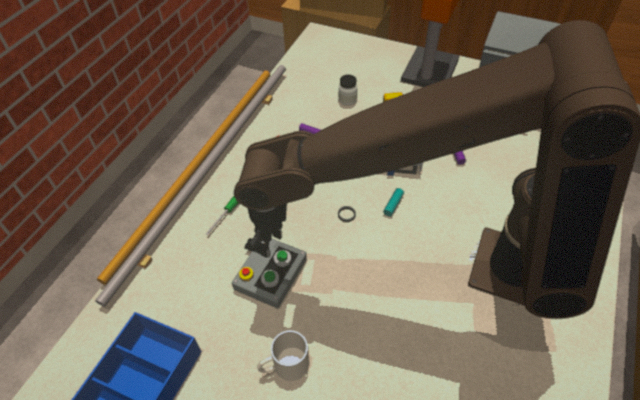

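Wrist picture: the buttons are at (275,206) and (354,205), and the fingers are straight ahead of them towards the red button at (360,268). I'll measure the fingertips from depth.

```bash
python3 - <<'E'
import pickle
from h import *
d=pickle.load(open("d1.pkl","rb"))
for n in ["wrist","side","scene"]:
    p=pts(d[n],np.ones((400,640),bool))
    q=p[(abs(p[:,0]-.545)<.03)&(abs(p[:,1]-.259)<.07)&(p[:,2]>.115)&(p[:,2]<.2)]
    for a in np.arange(.125,.175,.005):
        s=q[(q[:,2]>=a)&(q[:,2]<a+.005)]
        L=s[s[:,1]>.259];Rr=s[s[:,1]<.259]
        f=lambda t: np.r_[len(t),np.percentile(t[:,1],[2,98]),np.percentile(t[:,0],[2,98])].round(4) if len(t)>3 else len(t)
        print(n,a.round(3),f(L),f(Rr))
im=d["wrist"]["img"][190:340,200:440]
cv2.imwrite("pics/w1c.png",cv2.resize(im,None,fx=3.2,fy=3.2)[:,:,::-1])
E
```

```text
wrist 0.125 0 0
wrist 0.13 0 0
wrist 0.135 0 0
wrist 0.14 1 1
wrist 0.145 [63.      0.283   0.2898  0.535   0.5551] [65.      0.2291  0.2347  0.5326  0.5528]
wrist 0.15 [141.       0.283    0.2954   0.5347   0.5559] [137.       0.2232   0.2348   0.5323   0.5539]
wrist 0.155 [191.       0.283    0.2968   0.5345   0.5554] [188.       0.2214   0.2347   0.5323   0.5534]
wrist 0.16 [199.       0.283    0.2968   0.5347   0.5556] [202.       0.2217   0.2348   0.5322   0.5539]
wrist 0.165 [238.       0.283    0.2971   0.5346   0.5555] [2.350e+02 2.214e-01 2.347e-01 5.323e-01 5.536e-01]
wrist 0.17 [261.       0.2831   0.297    0.5345   0.5557] [2.610e+02 2.214e-01 2.348e-01 5.322e-01 5.539e-01]
side 0.125 0 0
side 0.13 0 0
side 0.135 0 0
side 0.14 1 0
side 0.145 3 [9.     0.2305 0.237  0.5325 0.5505]
side 0.15 [5.     0.2856 0.2964 0.5338 0.5419] [11.      0.2297  0.2373  0.5316  0.553 ]
side 0.155 [11.      0.2852  0.2992  0.5346  0.5513] [11.      0.2347  0.2383  0.5321  0.5515]
side 0.16 [10.      0.2863  0.2986  0.5331  0.5451] [13.      0.2325  0.2381  0.5314  0.5526]
side 0.165 [5.     0.2872 0.2975 0.5349 0.5398] [9.     0.2333 0.2376 0.5315 0.5467]
side 0.17 [8.     0.2881 0.2998 0.5345 0.5404] [13.      0.2307  0.2378  0.531   0.5499]
scene 0.125 0 0
scene 0.13 0 0
scene 0.135 0 0
scene 0.14 0 1
scene 0.145 2 [8.     0.2336 0.2357 0.5361 0.5523]
scene 0.15 [9.     0.2843 0.2963 0.5408 0.5591] [14.      0.2302  0.2355  0.5347  0.5558]
scene 0.155 [15.      0.2854  0.2974  0.5445  0.5575] [15.      0.2224  0.2358  0.5349  0.5556]
scene 0.16 [13.      0.2855  0.2982  0.5424  0.5582] [13.      0.2273  0.2361  0.5374  0.5559]
scene 0.165 [15.      0.2854  0.298   0.5452  0.5592] [15.      0.2294  0.2358  0.5367  0.556 ]
scene 0.17 [14.      0.285   0.2979  0.5496  0.5589] [22.      0.2233  0.236   0.5323  0.5559]
```

View pics/w1c.png

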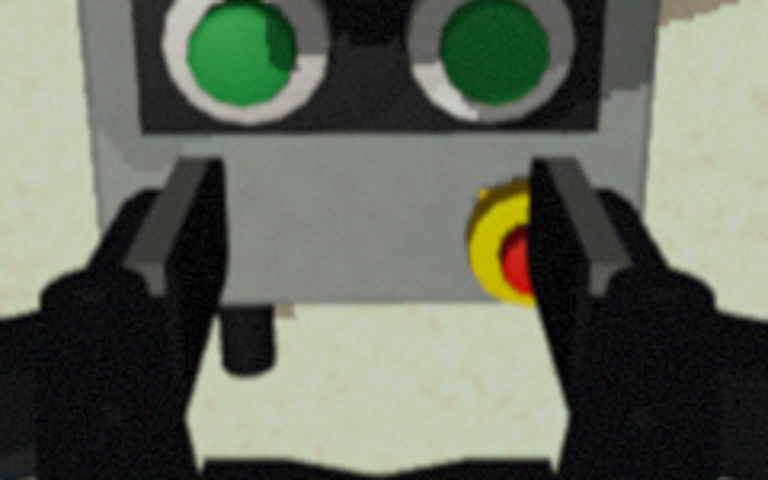

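The fingertips are chamfered on the outside, so I'll open them a little more (count 84) to centre the tips 64 mm apart. Then descend to just above the caps.

>>> play_rows:
  claw: [84,84,84,84,84,84,84]
  travel:
    - [0.02,-0.001,-0.001]
    - [0.04,-0.0015,-0.002]
    - [0.06,-0.0015,-0.002]
    - [0.07,-0.0015,-0.002]
    - [0.08,-0.0015,-0.002]
    - [0.08,-0.0015,-0.002]
    - [0.08,-0.0015,-0.002]
  dr:
    - [0,0,0]
    - [0,0,0]
    - [0,0,0]
    - [0,0,0]
    - [0,0,0]
    - [0,0,0]
    - [0,0,0]

```text
time: 2.6
eef_pos: [0.5435, 0.2579, 0.0624]
tcp_rot: [0.015, 0.707, -0.014, 0.707]
contact_force: [-0.5, 0.7, 0.6]
opening: 0.672
```

```bash
cat > look.py <<'E'
import sys
from plant import ctrl, vision
from h import *
k=sys.argv[1]
s=ctrl.get_state(); print({a:np.round(s[a],4) for a in ["time","eef_pos","contact_force","wrist_torque","opening"]})
w=vision.read_camera("wrist")["img"][150:330,180:460]; c=vision.read_camera("scene")["img"]
A=cv2.resize(w,(560,360)); B=cv2.resize(c[230:330,310:420],(330,300)); C=cv2.resize(c[100:200,230:340],(330,300))
o=np.zeros((600,790,3),np.uint8); 
o[:300,:330]=B;o[:300,330:660]=C;o[300:600,:467]=cv2.resize(A,(467,300))
cv2.imwrite(f"pics/l{k}.png",o[:,:,::-1])
E
python3 look.py 2
```

```text
{'time': np.float64(2.6), 'eef_pos': array([0.5435, 0.2579, 0.0624]), 'contact_force': array([-0.4557,  0.6626,  0.595 ]), 'wrist_torque': array([ 0.0021,  0.0237, -0.0469]), 'opening': np.float64(0.6717)}
```

View pics/l2.png

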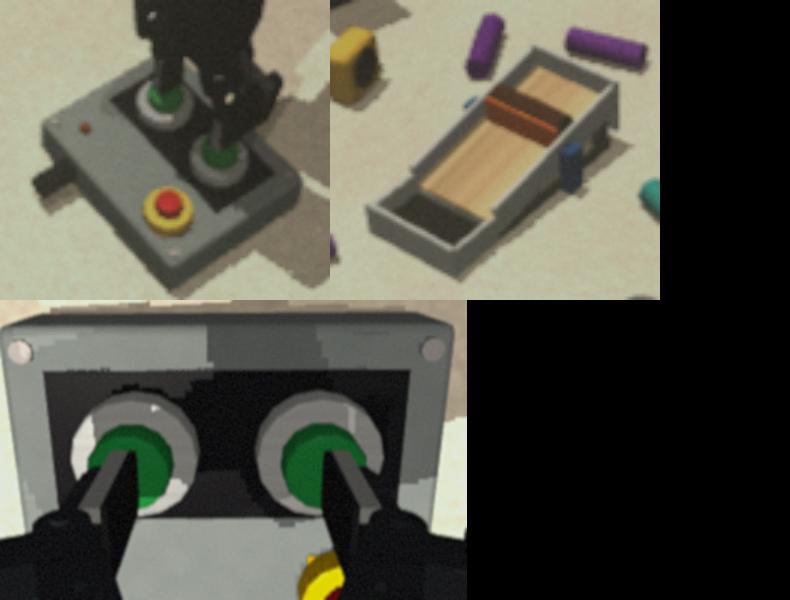

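Both tips sit over the green caps, and the dark dowel is behind the closed orange gate. Now I press gradually.

>>> play_rows:
  claw: [84,84,84,84,84]
  travel:
    - [0.002,0,0]
    - [0.004,0,0]
    - [0.006,0,0]
    - [0.008,0,0]
    - [0.008,0,0]
  dr:
    - [0,0,0]
    - [0,0,0]
    - [0,0,0]
    - [0,0,0]
    - [0,0,0]

```text
time: 3.2
eef_pos: [0.5443, 0.2582, 0.056]
tcp_rot: [0.015, 0.706, -0.014, 0.708]
contact_force: [-2.6, -2.0, 7.3]
opening: 0.672
```

>>> play_rows:
  claw: [84,84,84,84,84]
  travel:
    - [0.002,0,0]
    - [0.004,0,0]
    - [0.006,0,0]
    - [0.007,0,0]
    - [0.007,0,0]
  dr:
    - [0,0,0]
    - [0,0,0]
    - [0,0,0]
    - [0,0,0]
    - [0,0,0]

```text
time: 3.7
eef_pos: [0.5444, 0.2582, 0.0516]
tcp_rot: [0.015, 0.707, -0.014, 0.707]
contact_force: [-6.8, -2.3, 12.6]
opening: 0.667
```

```bash
python3 look.py 3
```

```text
{'time': np.float64(3.7), 'eef_pos': array([0.5444, 0.2582, 0.0516]), 'contact_force': array([-6.8484, -2.3339, 12.5513]), 'wrist_torque': array([-0.3575,  1.0546,  0.0125]), 'opening': np.float64(0.6671)}
```

View pics/l3.png

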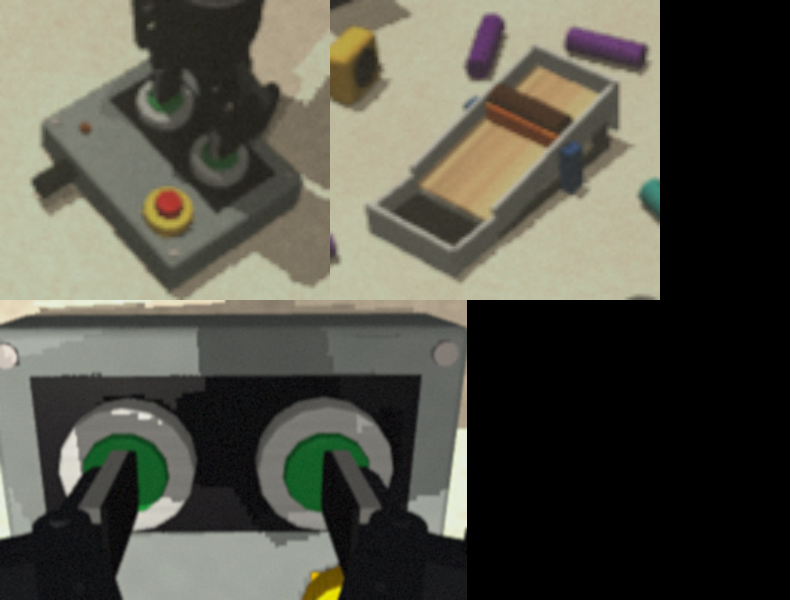

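The gate is already starting to sink. I'll press a little firmer and hold.

>>> play_rows:
  claw: [84,84,84,84,84,84,84,84,84,84]
  travel:
    - [0.002,0,0]
    - [0.003,0,0]
    - [0.003,0,0]
    - [0.003,0,0]
    - [0.003,0,0]
    - [0.003,0,0]
    - [0.003,0,0]
    - [0.003,0,0]
    - [0.003,0,0]
    - [0.003,0,0]
  dr:
    - [0,0,0]
    - [0,0,0]
    - [0,0,0]
    - [0,0,0]
    - [0,0,0]
    - [0,0,0]
    - [0,0,0]
    - [0,0,0]
    - [0,0,0]
    - [0,0,0]

```text
time: 4.8
eef_pos: [0.5444, 0.2582, 0.0515]
tcp_rot: [0.014, 0.707, -0.015, 0.707]
contact_force: [-7.6, -3.1, 14.4]
opening: 0.67
```

```bash
python3 look.py 4
```

```text
{'time': np.float64(4.8), 'eef_pos': array([0.5444, 0.2582, 0.0515]), 'contact_force': array([-7.6344, -3.1154, 14.4444]), 'wrist_torque': array([-0.3922,  1.1581, -0.0492]), 'opening': np.float64(0.6704)}
```

View pics/l4.png

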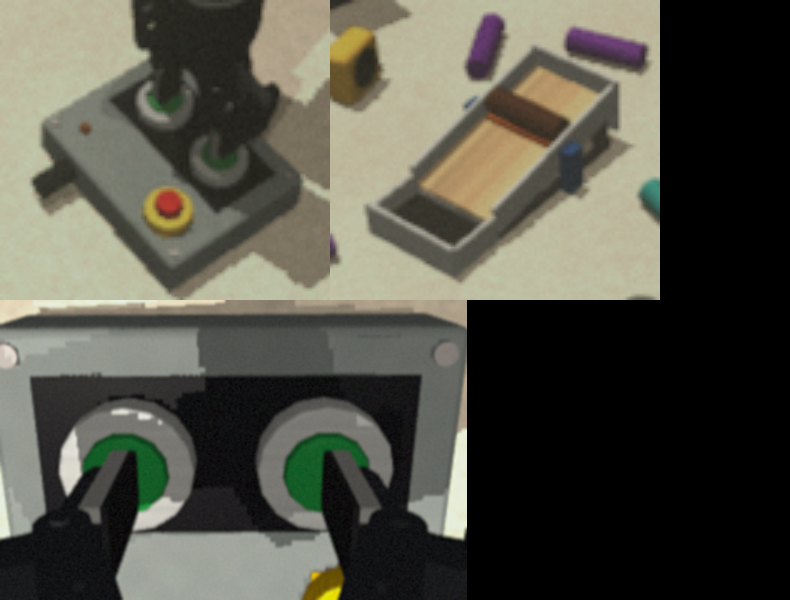

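The gate is nearly sunk, with both caps bottomed and the force steady. I keep holding.

>>> play_rows:
  claw: [84,84,84,84,84,84,84,84,84,84,84,84,84,84,84,84,84,84,84,84]
  travel:
    - [0.004,0,0]
    - [0.004,0,0]
    - [0.004,0,0]
    - [0.004,0,0]
    - [0.004,0,0]
    - [0.004,0,0]
    - [0.004,0,0]
    - [0.004,0,0]
    - [0.004,0,0]
    - [0.004,0,0]
    - [0.004,0,0]
    - [0.004,0,0]
    - [0.004,0,0]
    - [0.004,0,0]
    - [0.004,0,0]
    - [0.004,0,0]
    - [0.004,0,0]
    - [0.004,0,0]
    - [0.004,0,0]
    - [0.004,0,0]
  dr:
    - [0,0,0]
    - [0,0,0]
    - [0,0,0]
    - [0,0,0]
    - [0,0,0]
    - [0,0,0]
    - [0,0,0]
    - [0,0,0]
    - [0,0,0]
    - [0,0,0]
    - [0,0,0]
    - [0,0,0]
    - [0,0,0]
    - [0,0,0]
    - [0,0,0]
    - [0,0,0]
    - [0,0,0]
    - [0,0,0]
    - [0,0,0]
    - [0,0,0]

```text
time: 6.9
eef_pos: [0.5444, 0.2583, 0.0515]
tcp_rot: [0.014, 0.708, -0.015, 0.706]
contact_force: [-8.9, -4.1, 20.0]
opening: 0.669
```

```bash
python3 look.py 5
```

```text
{'time': np.float64(6.9), 'eef_pos': array([0.5444, 0.2583, 0.0515]), 'contact_force': array([-8.9365, -4.1249, 20.041 ]), 'wrist_torque': array([-0.4678,  1.5368, -0.0347]), 'opening': np.float64(0.6692)}
```

View pics/l5.png

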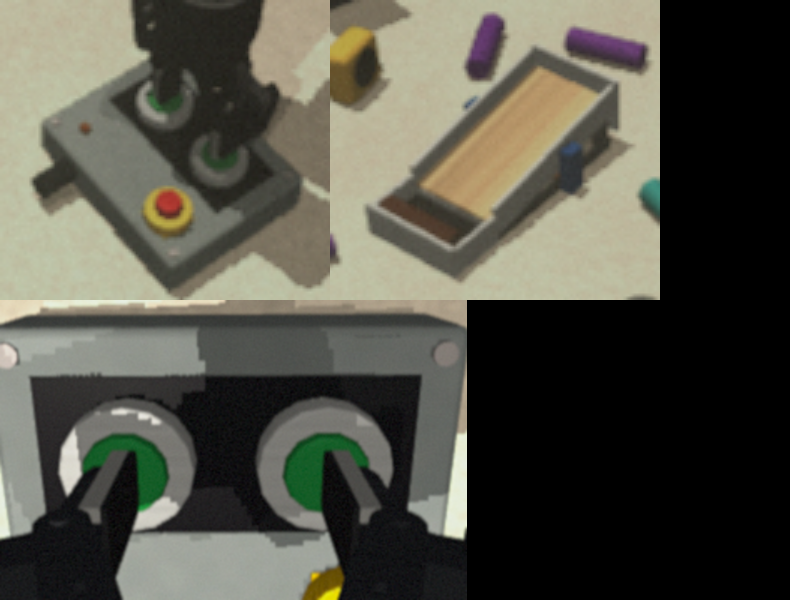

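The dowel is in the tray at inset pixel (420,215). I'll hold 0.6 s more so it settles.

>>> play_rows:
  claw: [84,84,84,84,84,84]
  travel:
    - [0.004,0,0]
    - [0.004,0,0]
    - [0.004,0,0]
    - [0.004,0,0]
    - [0.004,0,0]
    - [0.004,0,0]
  dr:
    - [0,0,0]
    - [0,0,0]
    - [0,0,0]
    - [0,0,0]
    - [0,0,0]
    - [0,0,0]

```text
time: 7.6
eef_pos: [0.5445, 0.2583, 0.0515]
tcp_rot: [0.013, 0.709, -0.015, 0.705]
contact_force: [-9.5, -3.8, 19.7]
opening: 0.669
```

```bash
python3 look.py 6; python3 -c "
import cv2,numpy as np
a=cv2.imread('pics/l5.png').astype(int);b=cv2.imread('pics/l6.png').astype(int)
d=abs(a-b)[:300,330:660];print(d.mean(),d[180:260,40:160].mean())"
```

```text
{'time': np.float64(7.6), 'eef_pos': array([0.5445, 0.2583, 0.0515]), 'contact_force': array([-9.548 , -3.807 , 19.6808]), 'wrist_torque': array([-0.3969,  1.5718,  0.0814]), 'opening': np.float64(0.6689)}
1.3517508417508417 1.5134722222222223
```

The dowel is at rest (the two images differ only by noise). Now I release straight up.

>>> play_rows:
  claw: [84,84,84,84,84,84,84,84,84,84,84,84,84,84]
  travel:
    - [-0.005,0,0]
    - [-0.01,0,0]
    - [-0.02,0,0]
    - [-0.04,0,0]
    - [-0.06,0,0]
    - [-0.09,0,0]
    - [-0.12,0,0]
    - [-0.14,0,0]
    - [-0.14,0,0]
    - [-0.14,0,0]
    - [-0.14,0,0]
    - [-0.14,0,0]
    - [-0.14,0,0]
    - [-0.14,0,0]
  dr:
    - [0,0,0]
    - [0,0,0]
    - [0,0,0]
    - [0,0,0]
    - [0,0,0]
    - [0,0,0]
    - [0,0,0]
    - [0,0,0]
    - [0,0,0]
    - [0,0,0]
    - [0,0,0]
    - [0,0,0]
    - [0,0,0]
    - [0,0,0]

```text
time: 9.1
eef_pos: [0.5448, 0.2585, 0.1906]
tcp_rot: [0.013, 0.709, -0.015, 0.705]
contact_force: [-0.7, 0.1, -0.4]
opening: 0.671
```

```bash
python3 look.py 7; python3 - <<'E'
from plant import vision
from h import *
for n in ["wrist","side"]:
    c=vision.read_camera(n)
    for m,st,ce in blobs(c,(50,120,40),(75,255,255),20)+blobs(c,(0,180,120),(6,255,255),20): print(n,ce.round(0),pts(c,m).mean(0).round(4))
c=vision.read_camera("scene"); m=np.zeros((400,640),bool); m[100:200,230:340]=1
hsv=cv2.cvtColor(c["img"],cv2.COLOR_RGB2HSV)
for mm,st,ce in blobs(c,(0,80,20),(14,255,110),25):
    if mm[m].any(): print("brown",ce,st[4],pts(c,mm).mean(0).round(3))
E
```

```text
{'time': np.float64(9.1), 'eef_pos': array([0.5448, 0.2585, 0.1906]), 'contact_force': array([-0.7167,  0.0802, -0.4452]), 'wrist_torque': array([-0.0259, -0.0265, -0.0068]), 'opening': np.float64(0.6714)}
wrist [283. 192.] [0.5414 0.2254 0.0636]
wrist [349. 192.] [0.5436 0.2881 0.0636]
wrist [193. 352.] [0.7331 0.1045 0.0528]
wrist [360. 249.] [0.604  0.2991 0.0618]
wrist [ 19. 360.] [ 0.7632 -0.1412  0.0244]
side [235. 200.] [0.7578 0.0918 0.0259]
side [282. 255.] [0.5415 0.2283 0.0632]
side [269. 275.] [0.5451 0.2919 0.0633]
side [245. 271.] [0.6035 0.303  0.0613]
brown [292.2972973  142.28378378] 74 [ 0.412 -0.251  0.048]
brown [259.125      172.23214286] 112 [ 0.557 -0.209  0.036]
```

View pics/l7.png

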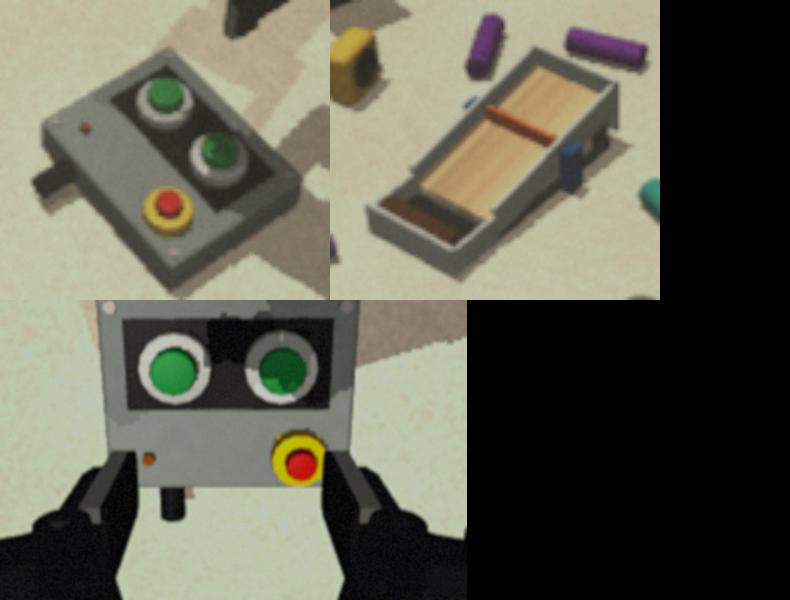

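Both green caps are back up at 63 mm and the red is up at 61-62 mm. The gate is rising behind the dowel, which lies in the tray (top at 36 mm), and the robot touches nothing. Handing in.

```bash
python3 -c "
from plant import ctrl
print(ctrl.sign_off())"
```

```text
the job is handed in; nothing more can be done
None
```

I pressed both green buttons fully down together, one fingertip on each. I held them for about 4 s, until the gate had sunk and the dowel had rolled into the catch tray. I waited another 0.6 s for it to settle, then lifted straight up and handed in at about 9 s, with contact forces reading about 20 N while pressing.

- **Buttons:** the last images show both green caps back up at about 63 mm. The red stop still stood at its up height, about 61–62 mm, and I did not go near it.
- **Dowel and gate:** the dowel's top reads about 36 mm above the table in the tray, matching a centre at about 22 mm. The gate was rising again behind it.
- **Robot and bystanders:** the gripper hung clear at 0.19 m with no contact force. The arm touched only the two green buttons; I didn't measure the bystanders' positions again afterwards.
- **Disagreement:** the cameras differed by 2–4 mm on button position, which did not matter on 28 mm caps.

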